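Move the ring gauge to the spare folding hook and fold the emptied hook away

ROBOT

A 6-joint arm with a two-finger parallel gripper is mounted at the origin on the work surface. World frame = base frame: x ahead of the robot, y to its left, z up, the work surface at z = 0. Lengths are in mm, angles in rad, forces in N, time in s.
With the tool pointing down it reaches from about 275 to 825 mm from the base axis. Payload 5.2 kg.
Tool frame: the origin (TCP) lies at the very end of the fingers, on their centre line; the grasp point (between the pads) lies 19 mm behind it; z points along the fingers, y is the direction in which the jaws open and shut (so a half turn about z gives the same grasp; the last joint's range is limited). The gripper opens to 93 mm and grips with 3 to 60 N. Pads are 15 mm wide; open, the fingers measure 128 mm over their backs; the gripper's body (75 mm by 188 mm) begins 65 mm behind the grasp point.
Start: joints at [0.952, 0.259, 1.535, -0, 1.348, -0.203], TCP at [222.136, 503.15, 218.653] pointing down, gripper open.
Joint ranges: [-3.14, 3.14], [-0.91, 2.08], [0.19, 2.58], [-1.22, 4.36], [0.22, 2.71], [-3.12, 3.12]. Speed limits (rad/s): [2.57, 2.57, 3.14, 3.14, 3.14, 3.14].

INTERFACE

Orientations are given as [roll, pitch, yaw] about the fixed x, y, z axes, in that order (R = Rz(yaw) Ry(pitch) Rx(roll)).
In Python, from bench import robot gives the robot as it stands. The module is installed in compiled form; this text tells all that it offers. Calls block until the motion is done:
- robot.move_ptp(position, orientation): joint-space move of the TCP to a pose.
- robot.move_linear(position, ori=None, speed=150, f_stop=None): straight line of the TCP; ori=None keeps the orientation; speed is the mean speed in mm/s. With f_stop (N) it stops when the force on the tool has changed by that much, and returns True; else False.
- robot.move_j(angles): joint-space move.
- robot.move_gripper(opening): opening from 0.0 (shut) to 1.0 (fully open); the grip force is fixed at half the most; returns when the fingers have stopped.
- robot.sleep(seconds).
- robot.inverse_kinematics(position, orientation): joint angles nearest the present ones, or None.
- robot.get_image(name): name is "scene" or "side" or "wrist"; returns a dict with "img" (384x512x3 uint8, blue, green, red), "fovy" (degrees; the focal length in pixels is half the picture's height over the tangent of half this angle, whatever the lens; pixels are square), "cx", "cy" (the principal point, pixels), "eye" and "orientation" of the camera in the world. Camera axes: x right, y down, z forward; pixel columns grow to the right and rows downward; lengths in mm; the calibration is good to about 2 mm. A picture is of the moment at which its call begins. There is no depth.
A pose or a line that the arm cannot do raises robot.MotionError and nothing moves.
- robot.hand_in(): hands the job in, once; it reports no verdict.
Readings, each from a call of its own:
- robot.current_t(): time.
- robot.current_qpos(): joint angles.
- robot.current_joint_vel(): joint speeds.
- robot.current_joint_efforts(): joint torques, N m.
- robot.current_tcp_pos(): TCP position.
- robot.current_eef_rot(): TCP orientation.
- robot.current_contact_force(): force on the tool from outside, world axes, zero at the start.
- robot.current_ft_torque(): the same for the moment, N m.
- robot.current_gripper_width(): opening from 0.0 (shut) to 1.0 (fully open).
Only numpy, scipy, OpenCV 4.12 (cv2) and the standard library are available. Lean on these libraries where they do the work, as an engineer would, in place of code of your own. Each camera call takes 0.05 s, during which the arm holds its last target.

TASK

Move the flat metal ring gauge from the hook it hangs on to the spare hook, which is folded up: first swing the spare hook all the way down to its stop, then slide the gauge onto it by its hanging hole and press it home against the collar, holding a steady, gentle push of about 5 N for a moment, and let go of it there. Then fold the emptied hook up flat, all the way to its stop. Do not force the hooks or the gauge, do not let a hook slam or the gauge fall, and leave the other things on the bench alone.

Things in the scene. Friction and masses are not known exactly. Their poses are not given: they have to be found in the camera images.
- mount_used: Steel hinge bracket on the low grey panel of a bench rack; its hook holds the gauge at the start. Origin on the hinge axis, mid hook; x level, from the robot's side to the panel, y along the hinge axis, z up. Its 44 mm wide back plate starts 19 mm behind the axis (+x) and reaches 31 mm above it; panel and posts behind reach at most 70 mm above.
- mount_spare: Like bracket of the folded spare hook, same panel, about 190 mm to either side of the other, height may differ by 20 mm. Origin on the hinge axis, mid hook; x level, from the robot's side to the panel, y along the hinge axis, z up. Its 44 mm wide back plate starts 19 mm behind the axis (+x) and reaches 31 mm above it; panel and posts behind reach at most 70 mm above.
- hook_used (a joint): Round steel peg, 10 mm diameter, round end 110 mm from the hinge axis, 24 mm collar 40 to 46 mm out. Rad: 0 = folded, straight up, at its stop; 1.45 = unfolded, at its stop, pointing along -x of its mount and rising 7 degrees. Friction hinge: stays where left, moves with 1 to 2 N at the tip, rigid at the stops. Starts unfolded with the gauge on it.
- hook_spare (a joint): Round steel peg, 10 mm diameter, round end 110 mm from the hinge axis, 24 mm collar 40 to 46 mm out. Rad: 0 = folded, straight up, at its stop; 1.45 = unfolded, at its stop, pointing along -x of its mount and rising 7 degrees. Friction hinge: stays where left, moves with 1 to 2 N at the tip, rigid at the stops. Starts folded up or nearly so (0 to 0.35).
- spare_collar (a point): Centre of the spare hook's collar face against which the gauge is seated, on the peg's axis 46 mm from the hinge axis; it moves with the peg. z points along the peg to its tip. With the gauge seated, its hanging hole's centre is 4 to 7 mm along z from here and about 2 mm below the peg's axis.
- used_grip (a point): Point on the axis of the used hook's peg, 90 mm from the hinge axis, 20 mm short of its end: a good place to pinch the bare peg from above. Pinch lightly (about 10 N) so that the peg can turn between the fingers as it swings; it may spring a few degrees back when let go. Moves with the peg; z points to its tip.
- spare_grip (a point): The same point on the spare hook's peg.
- gauge_hole (a point): Centre of the gauge's hanging hole, 15 mm diameter. The gauge: upright aluminium plate, 0.10 to 0.18 kg, 70 mm wide (y), 8 mm thick (x, the hole's axis, towards the panel when hung), reaching 16 mm above and 62 mm below this point, with two ring windows low down. It hangs free to swing, leaning up to 8 degrees with the peg, 8 to 16 mm out from the collar.
- gauge_tab (a point): Centre for grasping of the gauge's upright grip tab, 44 mm above the hole's centre. The tab is 18 mm wide (y), 10 mm thick (x) and stands from 16 to 63 mm above the hole's centre; take it from above across its 18 mm width.
- tray: Open steel tray with rubber rings, 170 x 250 x 45 mm, origin under its centre; leave alone.
- carton: Cardboard carton, 150 x 200 x 90 mm, origin under its centre; leave alone.
- jar: Amber glass jar, 64 mm diameter, 85 mm tall plus lid, origin under its centre, behind the rack; leave alone.
- weight: Grey round weight with a knob, 90 mm diameter, 70 mm tall, origin under its centre, behind the rack; leave alone.
Not all that is in view belongs to the job. Of the things shaped like the part that bears gauge_hole, the aluminium one is meant.

How it is judged (in metres and radians):
On the way, in this order (a step that is already met when the one before it is completed fails the run):
1. the spare hook is swung down to its stop, with the gauge still hanging on the used hook (value of joint hook_spare above 1.38 rad and distance of gauge_hole from where it was at the start of the episode below 0.02 m), for 0.2 s.
2. the gauge is on the spare hook and pressed home against its collar with more than 3 N (z of gauge_hole in the frame of spare_collar between 0 and 0.009 m and x of gauge_hole in the frame of spare_collar between -0.006 and 0.006 m and y of gauge_hole in the frame of spare_collar between -0.006 and 0.006 m and value of joint hook_spare above 1.38 rad and contact force between gauge and mount_spare above 3 N), for 0.2 s.
3. the emptied hook is folded flat (value of joint hook_used below 0.07 rad), for 0.2 s.
At the end, for the whole second after the job is handed in: The gauge hangs at rest, upright (within 0.2 rad), on the spare hook, its hole's centre within 11 mm of the collar face along the peg and within 6 mm of the peg's axis; the spare hook is fully down (joint over 1.38 rad), the emptied hook is folded flat (under 0.07 rad) (z of gauge_hole in the frame of spare_collar between 0 and 0.011 m and x of gauge_hole in the frame of spare_collar between -0.006 and 0.006 m and y of gauge_hole in the frame of spare_collar between -0.006 and 0.006 m and value of joint hook_spare above 1.38 rad and value of joint hook_used below 0.07 rad and linear speed of gauge below 0.03 m/s and angle between gauge_hole's own z axis and vertical below 0.2 rad); the robot touches nothing.
It fails at once if the gauge is pressed on the spare hook with more than 15 N (contact force between gauge and mount_spare above 15 N).
It fails at once if a hook is forced against its stop (about 25 N at its tip springs it 0.007 rad past) (value of joint any of hook_used, hook_spare above 1.457 rad or value of joint any of hook_used, hook_spare below -0.007 rad).
It fails at once if a hook is let slam (faster than 4 rad/s) (velocity of joint any of hook_used, hook_spare above 4 rad/s or velocity of joint any of hook_used, hook_spare below -4 rad/s).
It fails at once if the gauge falls from the hooks (height (world z) of gauge_hole below 0.1 m).
It fails at once if a bystander is moved by more than 15 mm (distance of any of tray, carton, jar, weight from where it was at the start of the episode above 0.015 m).
It also fails if it takes over 72 s, if anything falls off the work surface, if the arm or the gripper's body presses on something with over 40 N, if the wrist force passes 120 N, or if a joint passes its speed limit or range.

## Working session

There is one attempt and no reset: what is moved stays moved. The work goes in short steps, each a Python script; the robot and the scene stay as the last script left them, time stands still between calls to the robot, and variables do not carry over. Pictures are saved under pics/ and viewed, and the job is handed in when it is done.

```bash
mkdir -p pics
python3 - <<'E'
from bench import robot
import cv2
for n in ["scene","side","wrist"]:
    d=robot.get_image(n); cv2.imwrite(f"pics/{n}0.png",d["img"])
    print(n,d["fovy"],d["cx"],d["cy"],d["eye"],d["orientation"])
print(robot.current_t(),robot.current_tcp_pos(),robot.current_eef_rot(),robot.current_gripper_width())
E
```

```text
scene 50.24668945570765 251.80443036931894 188.80656720101837 [1056.46367512  803.95653893 1424.45028676] [-2.48669578 -0.01711239  2.58926113]
side 57.33530779924462 252.95815645730855 189.78316276495676 [  75.24073036 -569.89172968 1081.21595356] [-2.44619149 -0.01233108 -0.67958303]
wrist 58.90296802679618 258.75901224908756 189.72937218268143 [145.51067272 535.70185424 384.37957591] [2.83613710e+00 9.49373742e-04 1.15512963e+00]
0.15 [221.89303979 502.81314922 218.02175146] [-3.14024487e+00 -2.88656500e-04  2.72579880e+00] 1.0002242820388043
```

View pics/scene0.png

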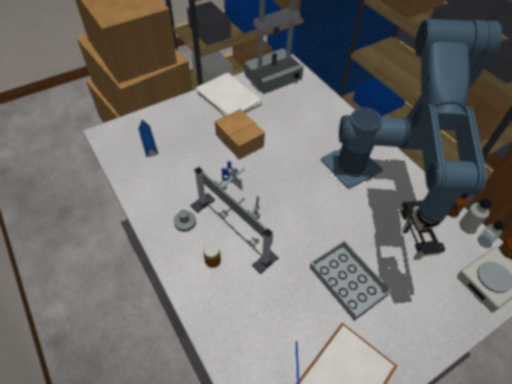

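View pics/side0.png

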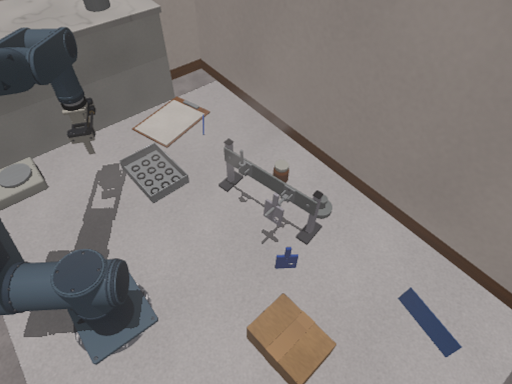

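View pics/wrist0.png

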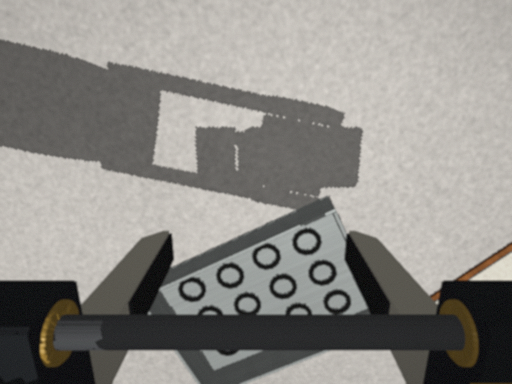

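Run:
```python
import cv2
a=cv2.imread("pics/side0.png")[120:290,200:350]; cv2.imwrite("pics/side0c.png",cv2.resize(a,None,fx=3.5,fy=3.5,interpolation=cv2.INTER_CUBIC)[:600])
a=cv2.imread("pics/scene0.png")[145:285,165:295]; cv2.imwrite("pics/scene0c.png",cv2.resize(a,None,fx=4.2,fy=4.2,interpolation=cv2.INTER_CUBIC)[:600])
```

```text
(no output)
```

View pics/side0c.png

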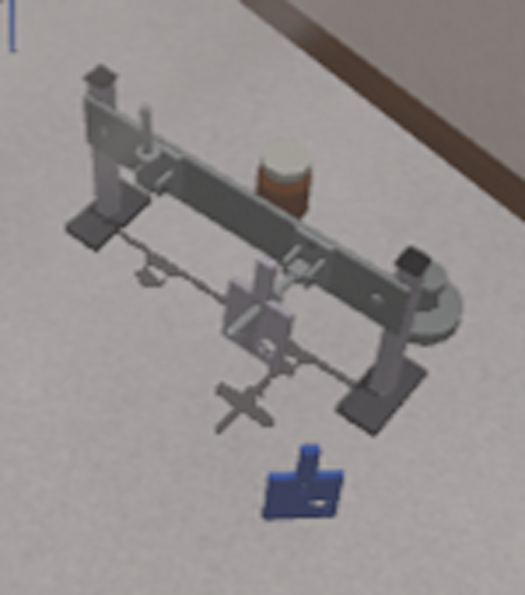

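View pics/scene0c.png

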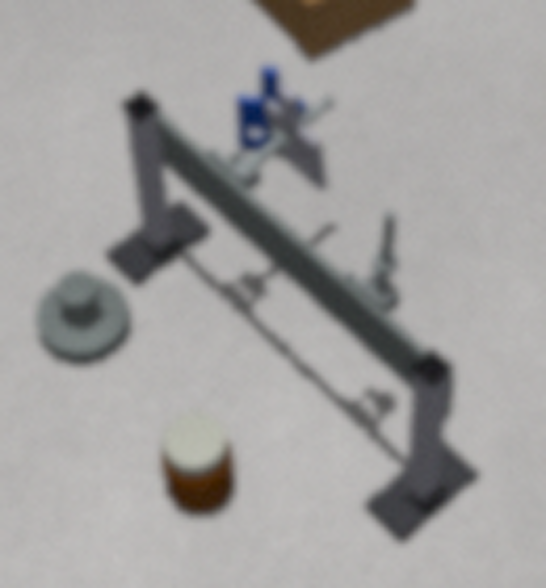

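```bash
cat > h.py <<'E'
import numpy as np, cv2
from scipy.spatial.transform import Rotation as R
def cam(d):
    f=d["img"].shape[0]/2/np.tan(np.radians(d["fovy"])/2)
    return dict(f=f,c=np.array([d["cx"],d["cy"]]),e=np.array(d["eye"]),R=R.from_euler('xyz',d["orientation"]).as_matrix())
def ray(c,p):
    v=np.array([(p[0]-c["c"][0])/c["f"],(p[1]-c["c"][1])/c["f"],1]); v=c["R"]@v; return v/np.linalg.norm(v)
def tri(cs,ps):
    A=np.zeros((3,3));b=np.zeros(3); rs=[]
    for c,p in zip(cs,ps):
        v=ray(c,p); M=np.eye(3)-np.outer(v,v); A+=M; b+=M@c["e"]
    x=np.linalg.solve(A,b)
    res=[np.linalg.norm(proj(c,x)-np.array(p)) for c,p in zip(cs,ps)]
    return x,res
def proj(c,X):
    q=(np.atleast_2d(X)-c["e"])@c["R"]
    r=q[:,:2]/q[:,2:]*c["f"]+c["c"]
    return r[0] if np.ndim(X)==1 else r
def C(n,e,o,fovy,cx,cy):
    return cam(dict(img=np.zeros((384,512,3)),fovy=fovy,cx=cx,cy=cy,eye=e,orientation=o))
scene=C("scene",[1056.46367512,803.95653893,1424.45028676],[-2.48669578,-0.01711239,2.58926113],50.24668945570765,251.80443036931894,188.80656720101837)
side=C("side",[75.24073036,-569.89172968,1081.21595356],[-2.44619149,-0.01233108,-0.67958303],57.33530779924462,252.95815645730855,189.78316276495676)
def sc(u,v): return (165+u/4.2,145+v/4.2)
def sd(u,v): return (200+u/3.5,120+v/3.5)
E
python3 - <<'E'
from h import *
np.set_printoptions(precision=1,suppress=True)
for n,a,b in [("sparetip",(390,217),(145,108)),("usedtip",(330,103),(234,330)),("post1",(432,368),(100,72)),("post2",(140,102),(412,258)),("jarlid",(197,440),(286,155))]:
    print(n,*tri([scene,side],[sc(*a),sd(*b)]))
# floor check: panel shadow etc
E
```

```text
sparetip [578.7 101.7 275.4] [np.float64(0.7140910482250229), np.float64(0.7571689016984556)]
usedtip [520.5 -97.4 185.2] [np.float64(1.3441705425570623), np.float64(1.6945782452240232)]
post1 [608.4 216.6 222.2] [np.float64(0.6681649660297413), np.float64(0.6357529668442942)]
post2 [ 682.4 -158.1  222.7] [np.float64(0.5262971470689936), np.float64(0.6416690432229489)]
jarlid [775.5 103.1  84.1] [np.float64(1.0625216194378986), np.float64(0.9986502138228488)]
```

The side view shows two gauge-shaped things. The blue one at side (287,260) stands loose on the bench. The grey aluminium one at side (272,208) hangs on the used hook at the -y end of the rack, and it fits the description. The spare hook, nearly folded, is at side (241,151) to (241,165). Next I'll look closer with the wrist camera.

Run:
```python
from bench import robot
import cv2, numpy as np, math
print(np.round(robot.current_qpos(),3))
for yaw in (0.195,0.195-math.pi):
  for p in ([600,10,350],[450,-20,350],[580,105,240],[560,-90,215]):
    print(yaw,p,robot.inverse_kinematics(p,[math.pi,0,yaw]))
```

```text
[ 0.952  0.259  1.536  0.     1.348 -0.203]
0.195 [600, 10, 350] [-1.69041470e-01  3.03840374e-01  1.16087070e+00 -4.44089210e-16
  1.67688157e+00  1.20675486e+00]
0.195 [450, -20, 350] [-2.92945224e-01  1.54551088e-02  1.50613620e+00 -4.44089210e-16
  1.62000134e+00  1.08285110e+00]
0.195 [580, 105, 240] [-1.00092355e-02  3.17092969e-01  1.40232354e+00 -4.44089210e-16
  1.42217615e+00  1.36578709e+00]
0.195 [560, -90, 215] [-3.55966328e-01  2.91820119e-01  1.49886818e+00 -4.44089210e-16
  1.35090435e+00  1.01983000e+00]
-2.9465926535897933 [600, 10, 350] [-0.16904147  0.30384037  1.1608707   0.          1.67688157 -1.9348378 ]
-2.9465926535897933 [450, -20, 350] [-0.29294522  0.01545511  1.5061362   0.          1.62000134 -2.05874155]
-2.9465926535897933 [580, 105, 240] [-0.01000924  0.31709297  1.40232354  0.          1.42217615 -1.77580556]
-2.9465926535897933 [560, -90, 215] [-0.35596633  0.29182012  1.49886818  0.          1.35090435 -2.12176265]
```

```bash
cat >> h.py <<'E'
import json
def snap(robot,n,name):
    d=robot.get_image(n); cv2.imwrite(f"pics/{name}.png",d["img"])
    json.dump({k:(np.array(v).tolist()) for k,v in d.items() if k!="img"},open(f"pics/{name}.json","w"))
    return cam(d)
def load(name):
    d=json.load(open(f"pics/{name}.json")); d["img"]=np.zeros((384,512,3)); return cam(d)
E
python3 - <<'E'
from h import *
from bench import robot
import math
Y=0.195-math.pi
robot.move_ptp([450,150,370],[math.pi,0,Y])
robot.move_ptp([620,60,370],[math.pi,0,Y]); robot.sleep(0.2); snap(robot,"wrist","w1")
robot.move_linear([640,-40,370],speed=250); robot.sleep(0.2); snap(robot,"wrist","w2")
print(robot.current_t(),robot.current_tcp_pos())
a=cv2.imread("pics/w1.png");
E
```

```text
3.6417 [639.83009392 -38.58081792 370.40290934]
```

View pics/w1.png

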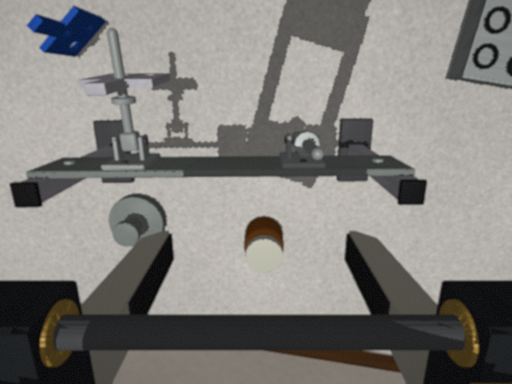

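View pics/w2.png

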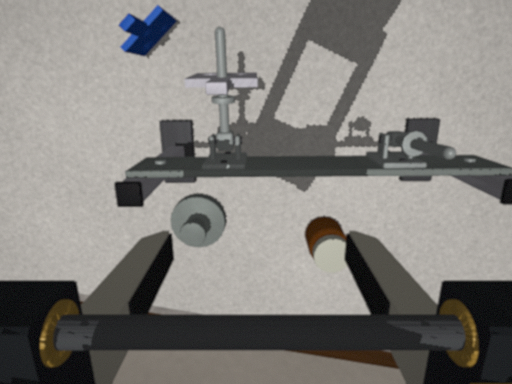

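Run:
```python
import cv2
import numpy as np
def crop(n,x,y,w,h,f): 
    a=cv2.imread(f"pics/{n}.png")[y:y+h,x:x+w]; return cv2.resize(a,None,fx=f,fy=f,interpolation=cv2.INTER_CUBIC)
cv2.imwrite("pics/c1.png",np.hstack([crop("w1",70,20,100,150,4),crop("w2",170,20,100,150,4)]))
cv2.imwrite("pics/c2.png",np.hstack([crop("w1",265,110,80,70,5),crop("w2",375,110,80,70,5)]))
```

```text
(no output)
```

View pics/c1.png

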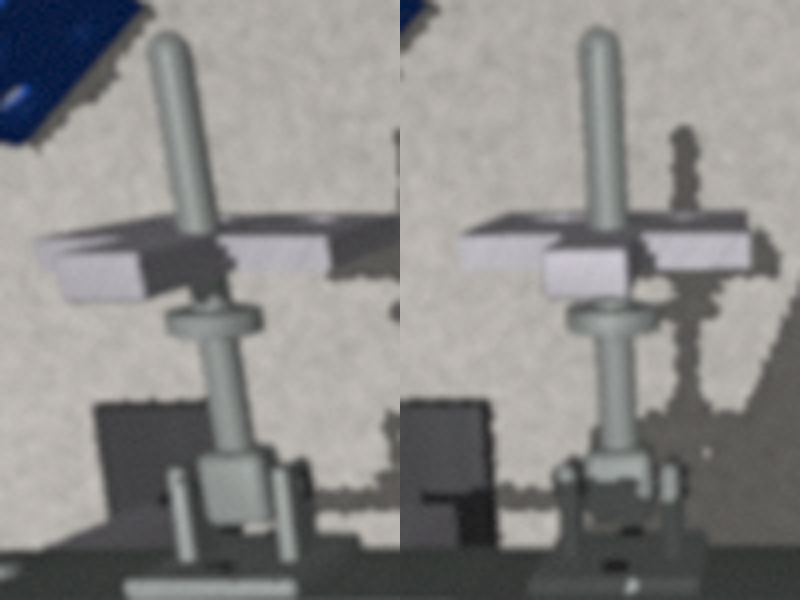

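View pics/c2.png

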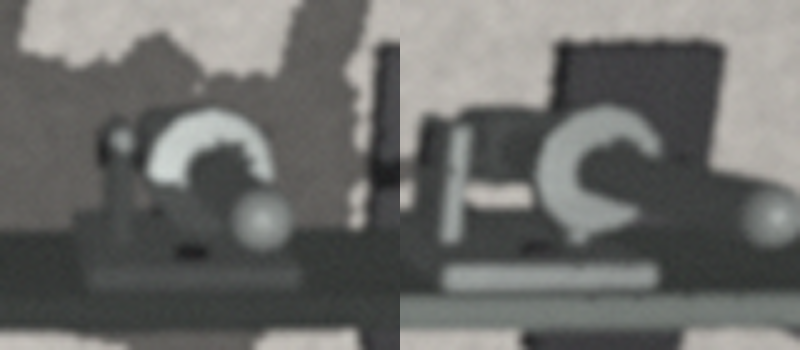

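Run:
```python
from h import *
np.set_printoptions(precision=1,suppress=True)
a,b=load("w1"),load("w2")
print(a["e"],b["e"])
P={}
for n,p,q in [("utip105",(112.2,32.5),(219.7,31.5)),("ucollar",(123.5,100),(223,99.5)),("ubase",(128,130),(224.5,127.5)),("tabtop",(95.5,88.5),(217,88)),("stip105",(317.4,154),(450,153.4)),("scollarface",(307,144.4),(415,143.6)),
 ("plateU L",(70+125/4,20+590/4),(170+130/4,20+586/4)),("plateU R",(70+297/4,20+590/4),(170+300/4,20+586/4)),
 ("plateS L",(265+88/5,110+280/5),(375+44/5,110+278/5)),("plateS R",(265+301/5,110+280/5),(375+257/5,110+278/5))]:
    P[n],r=tri([a,b],[p,q]); print(n,P[n],np.round(r,2))
d=P["utip105"]-P["ucollar"]; print(d,np.linalg.norm(d), np.degrees(np.arctan2(d[1],d[0])), np.degrees(np.arcsin(d[2]/np.linalg.norm(d))))
print(np.linalg.norm(P["stip105"]-P["scollarface"]))
```

```text
[536.7  43.5 537.6] [557.6 -56.4 536.9]
utip105 [ 520.2 -101.2  185.4] [0.1 0.1]
ucollar [581.4 -88.7 178. ] [0.1 0.1]
ubase [610.3 -82.3 176.7] [1. 1.]
tabtop [568.9 -89.5 240.2] [0.2 0.2]
stip105 [580.1  98.4 278.9] [0.1 0.1]
scollarface [583.2  99.5 217.5] [0.1 0.1]
plateU L [648.  -95.6 205. ] [0.3 0.3]
plateU R [640.2 -53.8 203. ] [0.3 0.3]
plateS L [611.7  83.1 202.9] [0.1 0.1]
plateS R [603.3 125.4 202.5] [0.1 0.1]
[-61.1 -12.6   7.4] 62.83232059257364 -168.3558488816605 6.7700962600929655
61.49034492456576
```

```bash
cat >> h.py <<'E'
import math
YAW=0.200
OR=[math.pi,0,YAW-math.pi]
cx,sx=math.cos(YAW),math.sin(YAW)
def W(mx,my,z): return [mx*cx-my*sx, mx*sx+my*cx, z]
def M(p): return np.array([p[0]*cx+p[1]*sx,-p[0]*sx+p[1]*cx,p[2]])
S=dict(mx=593.8,my=-18.8,z=172.3); U=dict(mx=593.9,my=-202.6,z=172.6)
def grip(h,th,r=90): return W(h["mx"]-r*math.sin(th),h["my"],h["z"]+r*math.cos(th)-19)
E
python3 - <<'E'
from h import *
from bench import robot
np.set_printoptions(precision=2,suppress=True)
p=grip(S,0.054); print(p)
robot.move_ptp([p[0],p[1],315],OR)
robot.move_linear(p,speed=100)
robot.move_gripper(0.35)
snap(robot,"wrist","w3")
f0=robot.current_contact_force()
robot.move_gripper(0.10)
print(robot.current_gripper_width(),f0,robot.current_contact_force(),robot.current_tcp_pos(),robot.current_t())
snap(robot,"side","s3")
E
python3 - <<'E'
import cv2
import numpy as np
a=cv2.imread("pics/s3.png")[100:250,180:330]
b=cv2.imread("pics/w3.png")
cv2.imwrite("pics/c3.png",np.hstack([cv2.resize(a,(384,384),interpolation=cv2.INTER_CUBIC),b[:,60:450]]))
E
```

```text
[580.9377083133363, 98.5795331956288, 243.16881188336083]
0.10572637871363014 [-0.21  0.16 -1.  ] [-0.41  5.07  0.96] [580.71  99.67 243.16] 6.9
```

View pics/c3.png

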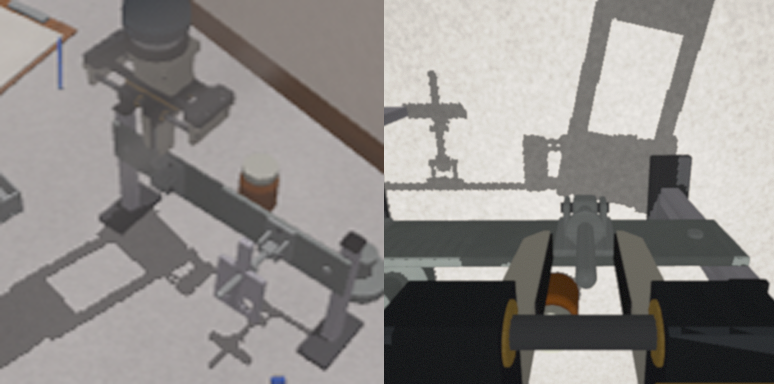

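```bash
sed -i 's/my=-18.8/my=-17.6/' h.py
python3 - <<'E'
from h import *
from bench import robot
np.set_printoptions(precision=2,suppress=True)
for th in np.linspace(0.054,1.38,12)[1:]:
    robot.move_linear(grip(S,th),speed=80)
    print(round(th,2),robot.current_contact_force(),M(robot.current_tcp_pos()),robot.current_gripper_width(),robot.current_t())
    if np.linalg.norm(robot.current_contact_force())>15: break
snap(robot,"wrist","w4");snap(robot,"side","s4")
E
```

```text
0.17 [-0.27  2.5   0.32] [577.88 -17.63 242.05] 0.10547134922203498 7.2333
0.3 [-0.64  1.8   3.17] [567.3  -17.63 239.64] 0.10549906441349463 7.5167
0.42 [-3.27  1.16  3.78] [557.01 -17.7  235.77] 0.10440242240565449 7.8
0.54 [-2.8   1.    4.66] [547.38 -17.72 230.63] 0.10888919985709083 8.0833
0.66 [-3.05 -0.52  3.63] [538.56 -17.71 224.41] 0.1060711312855553 8.3667
0.78 [-1.71 -0.23  0.84] [530.57 -17.75 217.19] 0.10208842702346803 8.65
0.9 [-0.29 -0.16  0.67] [523.45 -17.77 209.14] 0.1073839283963821 8.9333
1.02 [-1.11 -0.3  -0.41] [517.3  -17.77 200.35] 0.10463183068787825 9.2167
1.14 [-1.33 -0.5  -1.17] [512.19 -17.8  190.9 ] 0.1033044406592441 9.5
1.26 [-0.44 -1.78 -1.62] [508.22 -17.78 180.78] 0.10468998689417473 9.7833
1.38 [-0.24 -2.47 -0.84] [505.48 -17.77 170.26] 0.10397702296582084 10.0667
```

Run:
```python
from h import *
from bench import robot
np.set_printoptions(precision=2,suppress=True)
p=grip(S,1.45); p[2]-=3
print(robot.move_linear(p,speed=25,f_stop=7),M(robot.current_tcp_pos()),robot.current_contact_force())
robot.sleep(0.3); print(robot.current_contact_force())
snap(robot,"wrist","w5");snap(robot,"side","s5")
robot.move_gripper(0.35)
print(robot.current_contact_force())
snap(robot,"wrist","w6");snap(robot,"side","s6");snap(robot,"scene","sc6"); print(robot.current_t())
a=cv2.imread("pics/s6.png")[100:250,180:330]
b=cv2.imread("pics/w6.png")
cv2.imwrite("pics/c4.png",np.hstack([cv2.resize(a,(384,384),interpolation=cv2.INTER_CUBIC),b[:,60:450]]))
```

```text
False [503.91 -17.69 160.7 ] [-3.28 -5.03 -0.98]
[-3.07 -4.01 -0.11]
[ 0.98  0.4  -0.79]
11.85
```

View pics/c4.png

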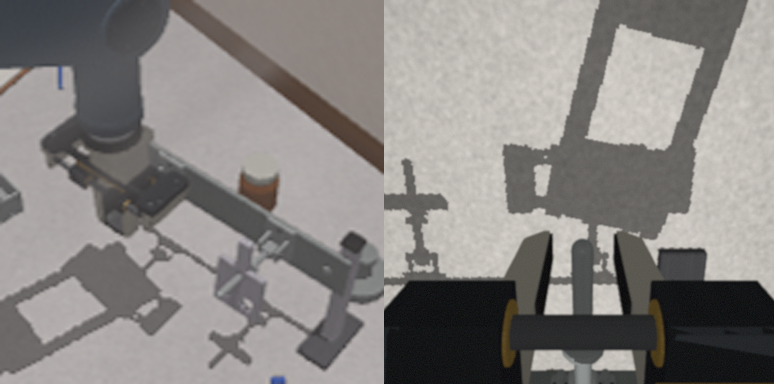

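Run:
```python
from h import *
from bench import robot
np.set_printoptions(precision=2,suppress=True)
p=grip(S,1.45,95); 
q=[*robot.current_tcp_pos()]; q[2]=222; robot.move_linear(q,speed=150)
robot.move_gripper(0.0)
p[2]=205; robot.move_linear(p,speed=100)
p[2]=182
print(robot.move_linear(p,speed=20,f_stop=8),M(robot.current_tcp_pos()),robot.current_contact_force())
robot.sleep(0.15);print(M(robot.current_tcp_pos()),robot.current_contact_force())
p[2]=240; robot.move_linear(p,speed=200); print(robot.current_t())
robot.move_gripper(0.6)
```

```text
True [499.39 -17.62 188.13] [-1.57 -0.76  6.7 ]
[499.36 -17.64 188.14] [-0.87 -1.21  6.69]
14.825
```

Run:
```python
from h import *
from bench import robot
np.set_printoptions(precision=2,suppress=True)
robot.move_ptp(W(640,-70,300),OR); robot.sleep(0.15); snap(robot,"wrist","w7")
robot.move_linear(W(640,-150,300),speed=250); robot.sleep(0.15); snap(robot,"wrist","w8")
print(robot.current_t(),M(robot.current_tcp_pos()))
def crop(n,x,y,w,h,f): 
    a=cv2.imread(f"pics/{n}.png")[y:y+h,x:x+w]; return cv2.resize(a,None,fx=f,fy=f,interpolation=cv2.INTER_CUBIC)
cv2.imwrite("pics/c7.png",np.vstack([cv2.imread("pics/w7.png")[:230],cv2.imread("pics/w8.png")[:230]]))
```

```text
17.3917 [ 639.96 -148.79  300.32]
```

View pics/c7.png

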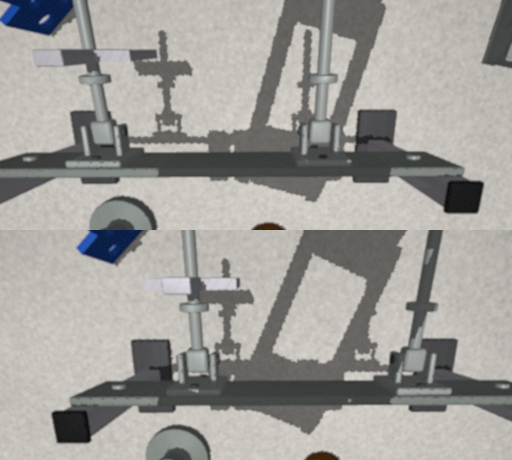

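Run:
```python
from h import *
from bench import robot
np.set_printoptions(precision=2,suppress=True)
robot.move_linear(W(598,-150,300),speed=250); robot.sleep(0.15); snap(robot,"wrist","w9")
robot.move_linear(W(598,-70,300),speed=250); robot.sleep(0.15); snap(robot,"wrist","w10")
print(robot.current_t(),M(robot.current_tcp_pos()))
def crop(n,x,y,w,h,f): 
    a=cv2.imread(f"pics/{n}.png")[y:y+h,x:x+w]; return cv2.resize(a,None,fx=f,fy=f,interpolation=cv2.INTER_CUBIC)
cv2.imwrite("pics/c8.png",np.vstack([cv2.imread("pics/w9.png")[:260],cv2.imread("pics/w10.png")[:260]]))
```

```text
18.575 [598.14 -71.05 299.72]
```

View pics/c8.png

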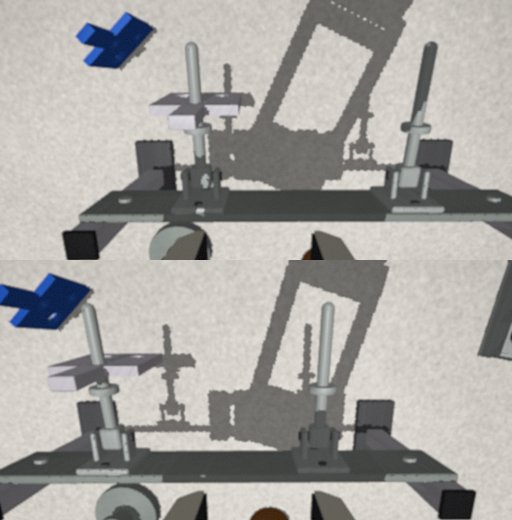

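Run:
```python
from h import *
def crop(n,x,y,w,h,f): 
    a=cv2.imread(f"pics/{n}.png")[y:y+h,x:x+w]; return cv2.resize(a,None,fx=f,fy=f,interpolation=cv2.INTER_CUBIC)
cv2.imwrite("pics/d9.png",np.hstack([crop("w9",145,35,100,120,4),crop("w9",380,35,90,120,4)]))
cv2.imwrite("pics/d10.png",np.hstack([crop("w10",45,35,110,120,4),crop("w10",280,35,90,120,4)]))
```

```text
(no output)
```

View pics/d9.png

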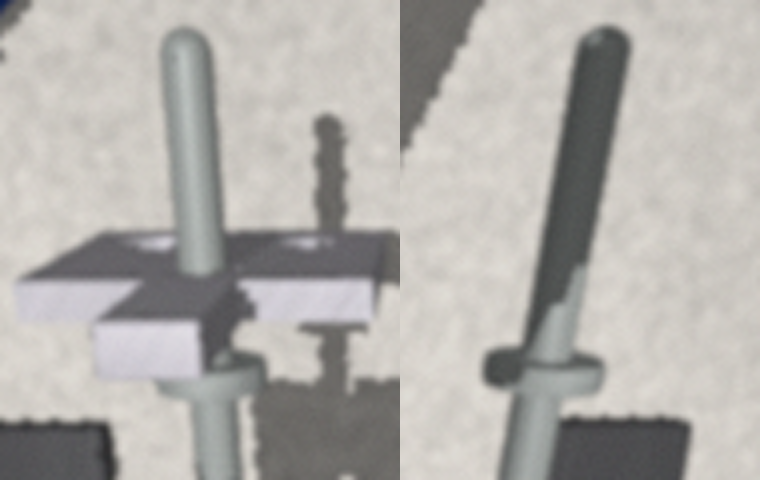

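View pics/d10.png

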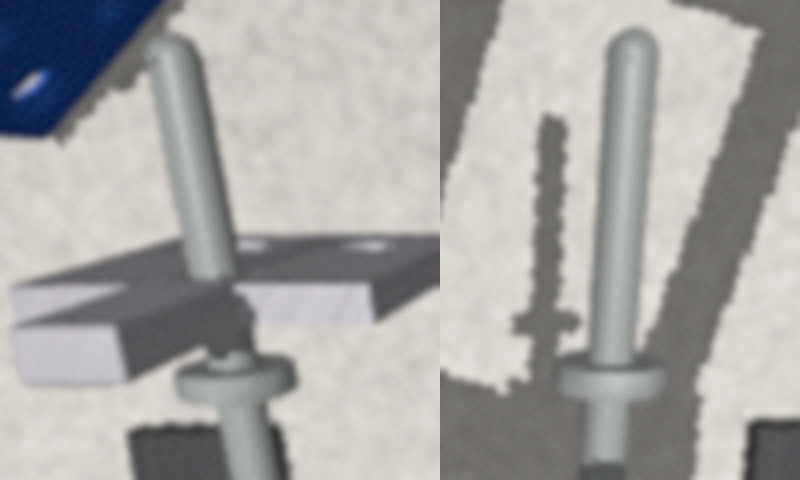

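Run:
```python
from h import *
np.set_printoptions(precision=1,suppress=True)
a,b=load("w9"),load("w10")
P={}
for n,p,q in [("utip105",(191.5,48),(88.75,49)),("ucollar",(197.25,128.75),(104,129.75)),("tabtop",(182.4,122.5),(62.1,123.25)),("stip105",(430.75,47.75),(328,48.5)),("scollar",(416,127.5),(322.75,128.75))]:
    P[n],r=tri([a,b],[p,q]); print(n,P[n],M(P[n]),np.round(r,2))
for k in "us":
    d=P[k+"tip105"]-P[k+"collar"]; print(d,np.linalg.norm(d), np.degrees(np.arctan2(-d[1],-d[0])), np.degrees(np.arcsin(d[2]/np.linalg.norm(d))))
```

```text
utip105 [ 520.3 -101.3  184.7] [ 489.8 -202.7  184.7] [0.1 0.1]
ucollar [581.7 -89.2 176.9] [ 552.4 -202.9  176.9] [0. 0.]
tabtop [569.1 -89.8 240.5] [ 539.9 -201.1  240.5] [0.2 0.2]
stip105 [483.6  78.6 185. ] [489.5 -19.1 185. ] [0. 0.]
scollar [544.   91.7 177.1] [551.4 -18.2 177.1] [0.3 0.3]
[-61.4 -12.2   7.7] 63.06310680477106 11.201916205976907 7.058219598007886
[-60.5 -13.1   7.9] 62.38262544851205 12.25596669199479 7.277210201660416
```

Run:
```python
from h import *
from bench import robot
np.set_printoptions(precision=2,suppress=True)
robot.move_ptp(W(538.7,-200.5,275),OR)
robot.move_linear(W(538.7,-200.5,203),speed=120,f_stop=6)
print(M(robot.current_tcp_pos()),robot.current_contact_force())
robot.move_gripper(0.35); print(robot.current_contact_force())
robot.move_gripper(0.0); robot.sleep(0.2)
print(robot.current_gripper_width(),M(robot.current_tcp_pos()),robot.current_contact_force(),robot.current_t())
snap(robot,"wrist","w11");snap(robot,"side","s11")
a=cv2.imread("pics/s11.png")[120:270,200:350]
b=cv2.imread("pics/w11.png")
cv2.imwrite("pics/c11.png",np.hstack([cv2.resize(a,(384,384),interpolation=cv2.INTER_CUBIC),b[:,60:450]]))
```

```text
[ 539.4  -200.23  203.73] [ 0.56 -0.32  0.61]
[ 0.32 -0.04  0.02]
0.18806021228205552 [ 538.72 -200.55  202.96] [-0.29 -0.62 -0.7 ] 21.1583
```

View pics/c11.png

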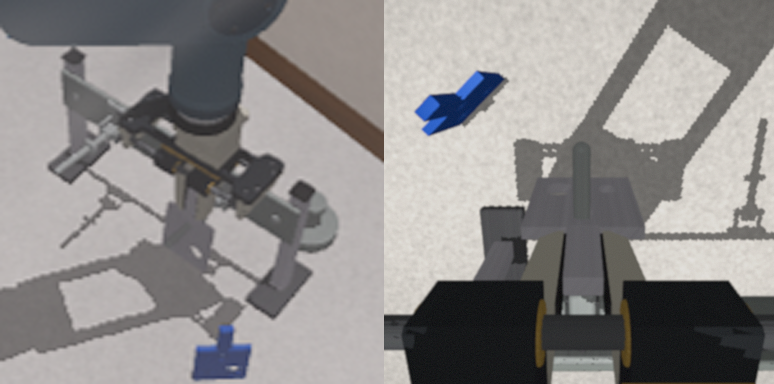

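Run:
```python
from h import *
from bench import robot
np.set_printoptions(precision=2,suppress=True)
mf=lambda: M(robot.current_contact_force())
p=[538.7,-200.5,203]
for dz in (1.2,2.4):
    robot.move_linear(W(p[0],p[1],p[2]+dz),speed=20,f_stop=6); robot.sleep(0.1); print(dz,M(robot.current_tcp_pos()),mf())
# lateral probe
for dy in (4,-4):
    print(robot.move_linear(W(p[0],p[1]+dy,p[2]+2.4),speed=15,f_stop=2.5),M(robot.current_tcp_pos()),mf())
robot.move_linear(W(p[0],p[1],p[2]+2.4),speed=20)
print(mf(),robot.current_t())
```

```text
1.2 [ 538.62 -200.39  204.1 ] [-0.39 -0.39 -1.28]
2.4 [ 538.71 -200.49  205.4 ] [ 0.39  0.58 -2.18]
True [ 538.51 -198.5   204.9 ] [ 0.44 -1.2   0.42]
True [ 537.69 -199.43  203.66] [-0.02 -1.01 -0.58]
[-1.02 -0.07 -1.25] 22.7333
```

Run:
```python
from h import *
from bench import robot
np.set_printoptions(precision=2,suppress=True)
mf=lambda: M(robot.current_contact_force())
p=np.array([538.7,-200.8,205.4]); u=np.array([-math.cos(.121),0,math.sin(.121)])
for d in (8,25,50,74):
    r=robot.move_linear(W(*(p+u*d)),speed=60,f_stop=8); print(d,r,M(robot.current_tcp_pos()),mf(),robot.current_gripper_width())
    if r: break
robot.sleep(0.1);snap(robot,"wrist","w12");snap(robot,"side","s12");print(mf(),robot.current_t())
a=cv2.imread("pics/s12.png")[120:270,200:350]
b=cv2.imread("pics/w12.png")
cv2.imwrite("pics/c12.png",np.hstack([cv2.resize(a,(384,384),interpolation=cv2.INTER_CUBIC),b[:,60:450]]))
```

```text
8 False [ 530.28 -200.7   206.42] [ 0.34 -0.04 -1.27] 0.1971023320036503
25 False [ 513.63 -200.9   208.73] [ 0.84  0.26 -2.25] 0.19090437125901116
50 False [ 489.   -200.92  211.71] [-0.25 -0.07 -1.56] 0.18733544578454264
74 False [ 465.16 -200.92  214.58] [ 0.98 -1.01 -1.33] 0.19318779141779424
[ 0.29 -0.34 -1.02] 24.7667
```

View pics/c12.png

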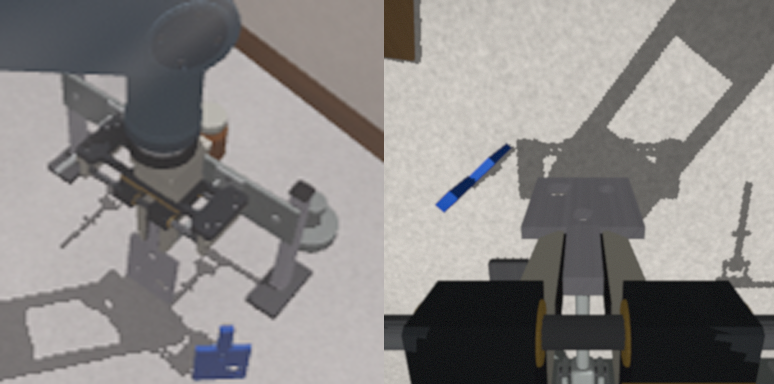

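Run:
```python
from h import *
b=cv2.imread("pics/w12.png")[165:384,190:330]
cv2.imwrite("pics/d12.png",cv2.resize(b,None,fx=2.7*1.0,fy=2.7,interpolation=cv2.INTER_CUBIC))
b=cv2.imread("pics/w12.png")[170:250,200:320]
cv2.imwrite("pics/d12b.png",cv2.resize(b,None,fx=6,fy=6,interpolation=cv2.INTER_CUBIC))
```

```text
(no output)
```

View pics/d12.png

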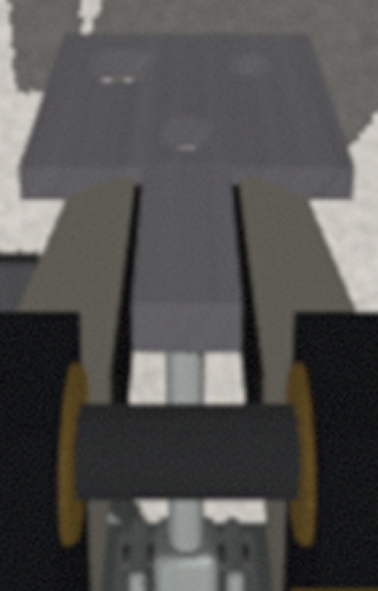

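View pics/d12b.png

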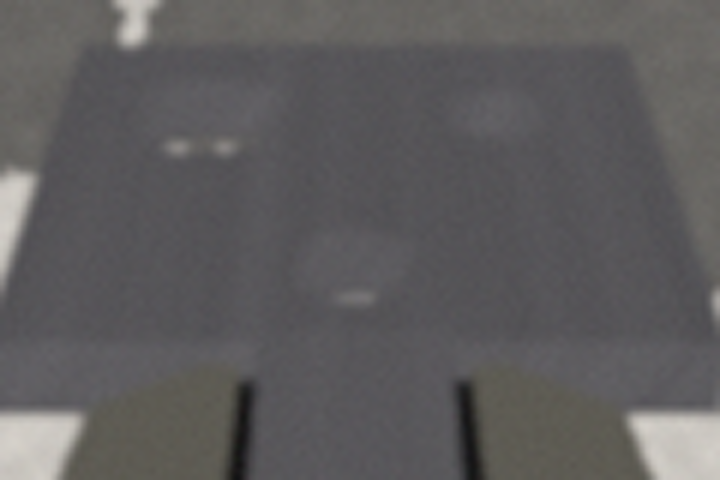

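Run:
```python
from h import *
np.set_printoptions(precision=2,suppress=True)
c=load("w12")
for n,p,z in [("hole",(259.2,214),188.5),("peg",(258.9,302.8),180),("peg2",(190+186.5/2.7,165+530/2.7),176),("tabtop",(190+186/2.7,165+327/2.7),252)]:
    v=ray(c,p); print(n, M(c["e"]+v*(z-c["e"][2])/v[2]))
print(M(c["e"]))
```

```text
hole [ 457.64 -201.96  188.5 ]
peg [ 526.83 -202.13  180.  ]
peg2 [ 581.08 -201.99  176.  ]
tabtop [ 466.41 -202.27  252.  ]
[ 381.88 -202.52  381.11]
```

Run:
```python
from h import *
from bench import robot
np.set_printoptions(precision=2,suppress=True)
mf=lambda: M(robot.current_contact_force())
p=np.array([538.2,-17.2,205.5]); u=np.array([-math.cos(.121),0,math.sin(.121)])
robot.move_linear(W(*(p+u*75)),speed=200); robot.sleep(0.2)
print(M(robot.current_tcp_pos()),mf()); snap(robot,"wrist","w13"); snap(robot,"side","s13"); print(robot.current_t())
a=cv2.imread("pics/s13.png")[100:250,160:310]
b=cv2.imread("pics/w13.png")
cv2.imwrite("pics/c13.png",np.hstack([cv2.resize(a,(384,384),interpolation=cv2.INTER_CUBIC),b[:,60:450]]))
b=b[165:384,190:330]
cv2.imwrite("pics/d13.png",cv2.resize(b,None,fx=2.7*1.0,fy=2.7,interpolation=cv2.INTER_CUBIC))
```

```text
[463.85 -18.08 214.48] [ 0.34  0.83 -1.3 ]
26.1333
```

View pics/c13.png

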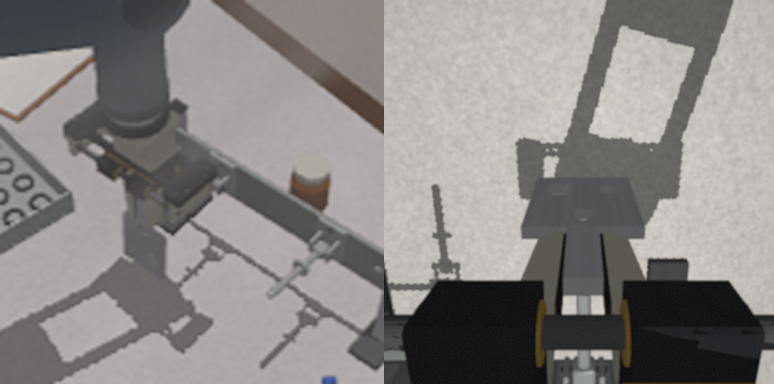

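View pics/d13.png

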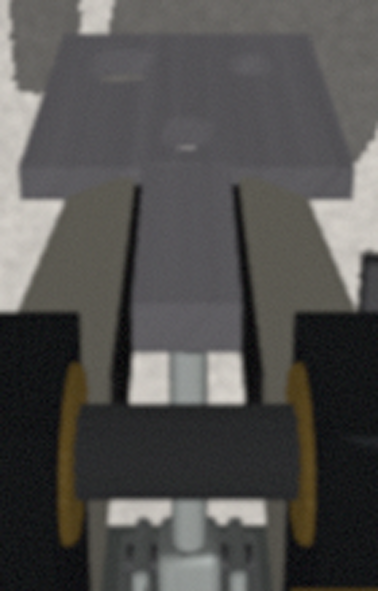

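Run:
```python
from h import *
from bench import robot
np.set_printoptions(precision=2,suppress=True)
mf=lambda: M(robot.current_contact_force())
p=np.array([538.2,-17.2,205.5]); u=np.array([-math.cos(.121),0,math.sin(.121)])
print(M(robot.current_tcp_pos()),robot.current_t())
for d in (55,30,6):
    r=robot.move_linear(W(*(p+u*d)),speed=40,f_stop=6); print(d,r,M(robot.current_tcp_pos()),mf(),robot.current_gripper_width())
    if r: break
robot.sleep(0.1);print(M(robot.current_tcp_pos()),mf(),robot.current_t())
snap(robot,"wrist","w14");snap(robot,"side","s14")
a=cv2.imread("pics/s14.png")[100:250,160:310]
b=cv2.imread("pics/w14.png")
cv2.imwrite("pics/c14.png",np.hstack([cv2.resize(a,(384,384),interpolation=cv2.INTER_CUBIC),b[:,60:450]]))
```

```text
[463.8  -17.85 214.5 ] 26.1333
55 False [483.56 -17.11 211.93] [ 0.13 -0.21 -0.74] 0.1911442007586181
30 False [508.29 -17.15 208.96] [-0.47  0.73 -1.21] 0.19500238946130147
6 False [532.13 -17.16 206.07] [ 0.27  0.21 -1.92] 0.193985555002975
[532.05 -17.16 206.21] [-0.02 -0.3  -0.3 ] 28.4083
```

View pics/c14.png

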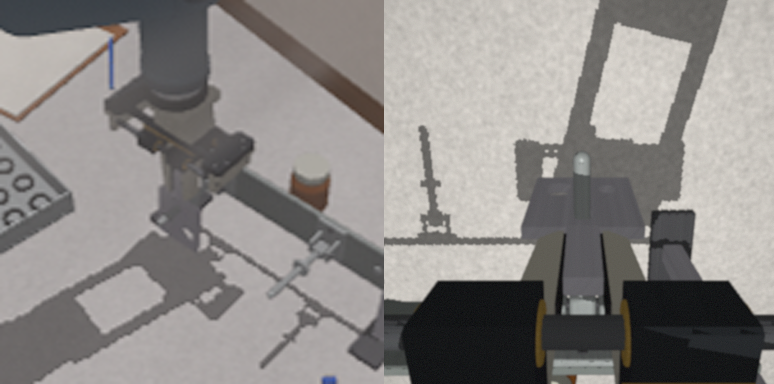

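Run:
```python
from h import *
from bench import robot
np.set_printoptions(precision=2,suppress=True)
def mf(n=6):
    a=[]
    for _ in range(n): a.append(M(robot.current_contact_force())); robot.sleep(0.02)
    return np.mean(a,0)
p=np.array([538.2,-17.2,205.5]); u=np.array([-math.cos(.121),0,math.sin(.121)])
print(mf())
r=robot.move_linear(W(*(p-u*16)),speed=12,f_stop=4.5); print(r,M(robot.current_tcp_pos()),mf(),robot.current_t())
robot.sleep(0.2); print(M(robot.current_tcp_pos()),mf())
```

```text
[ 0.31 -0.14 -1.58]
True [548.26 -17.09 203.25] [-0.5  -0.11 -1.41] 30.025
[547.86 -16.97 202.7 ] [ 0.02 -0.09 -1.57]
```

```bash
cat >> h.py <<'E'
def mfa(robot,n=6):
    a=[];b=[]
    for _ in range(n): a.append(M(robot.current_contact_force())); b.append(M(robot.current_tcp_pos())); robot.sleep(0.02)
    return np.mean(a,0),np.mean(b,0)
E
python3 - <<'E'
from h import *
from bench import robot
np.set_printoptions(precision=2,suppress=True)
p=np.array([538.2,-17.2,205.5]); u=np.array([-math.cos(.121),0,math.sin(.121)])
print(*mfa(robot))
for d in np.arange(10.3,14.5,0.5):
    r=robot.move_linear(W(*(p-u*d)),speed=15,f_stop=8); f,q=mfa(robot,8); print(round(d,1),r,f,q,round(robot.current_t(),2))
    if f@u>3.8: break
E
```

```text
[-0.22 -0.11 -1.54] [547.92 -17.   202.83]
10.3 False [ 0.27 -0.2  -1.42] [548.49 -17.23 204.35] 30.81
10.8 False [-0.68 -0.11 -0.99] [548.77 -17.19 204.16] 31.19
11.3 False [-3.06 -0.32  0.56] [548.94 -17.18 204.08] 31.57
11.8 False [-5.36 -0.28  2.23] [549.09 -17.19 204.04] 31.96
```

Run:
```python
from h import *
from bench import robot
np.set_printoptions(precision=2,suppress=True)
for _ in range(3):
    robot.sleep(0.15); print(*mfa(robot,5))
snap(robot,"wrist","w15")
robot.move_gripper(0.35); robot.sleep(0.1)
print(*mfa(robot)); 
q=M(robot.current_tcp_pos()); robot.move_linear(W(q[0],q[1],285),speed=150)
snap(robot,"wrist","w16"); print(robot.current_t())
robot.move_linear(W(598,-70,300),speed=250); robot.move_gripper(0.6); robot.sleep(0.1); snap(robot,"wrist","w17");snap(robot,"side","s17")
print(robot.current_t())
a=cv2.imread("pics/s17.png")[100:250,180:330]
cv2.imwrite("pics/c17.png",np.hstack([cv2.resize(a,(384,384),interpolation=cv2.INTER_CUBIC),cv2.imread("pics/w17.png")[:,100:]]))
```

```text
[-4.9   0.23  1.6 ] [549.1  -17.19 204.04]
[-5.16 -0.28  2.1 ] [549.1  -17.19 204.04]
[-5.19  0.07  2.09] [549.09 -17.18 204.04]
[ 0.14  0.11 -0.33] [550.   -17.2  204.08]
34.15
35.4
```

View pics/c17.png

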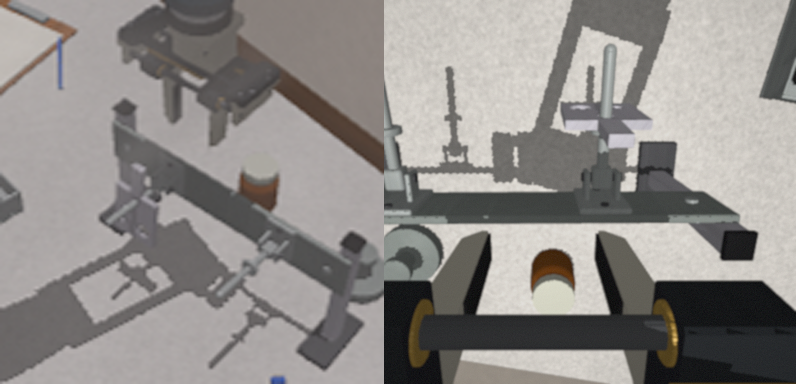

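Run:
```python
from h import *
def crop(n,x,y,w,h,f): 
    a=cv2.imread(f"pics/{n}.png")[y:y+h,x:x+w]; return cv2.resize(a,None,fx=f,fy=f,interpolation=cv2.INTER_CUBIC)
cv2.imwrite("pics/d17.png",np.hstack([crop("w17",270,40,100,140,4),crop("w16",200,100,100,140,4)]))
```

```text
(no output)
```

View pics/d17.png

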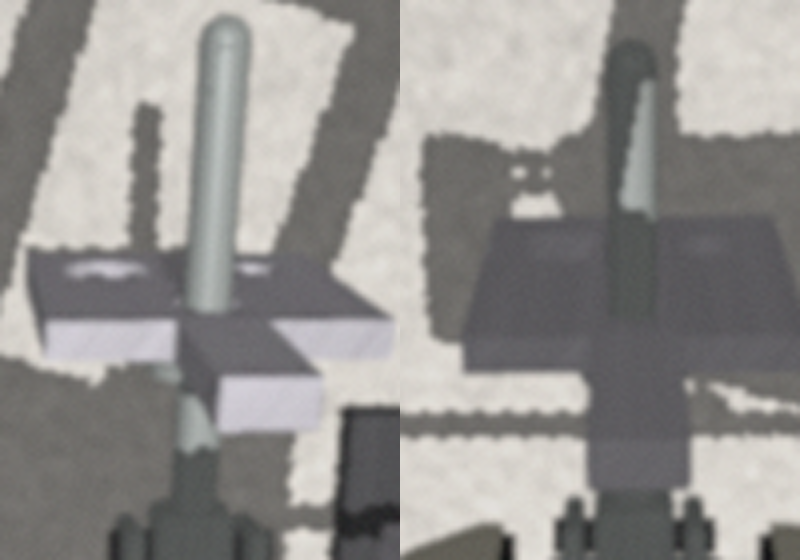

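```bash
sed -i 's/U=dict(.*)/U=dict(mx=594.0,my=-201.7,z=171.5)/' h.py
python3 - <<'E'
from h import *
from bench import robot
np.set_printoptions(precision=2,suppress=True)
p=grip(U,1.45)
robot.move_ptp([p[0],p[1],235],OR); robot.move_gripper(0.35)
print(robot.move_linear(p,speed=100,f_stop=8)); robot.sleep(0.1); print(*mfa(robot))
robot.move_gripper(0.10); robot.sleep(0.1)
print(robot.current_gripper_width(),*mfa(robot),robot.current_t())
snap(robot,"wrist","w18")
E
```

```text
False
[ 0.13 -0.2  -0.24] [ 505.14 -202.    164.17]
0.10414908242835197 [-0.23  1.58  1.13] [ 504.66 -201.48  163.37] 38.5917
```

View pics/w18.png

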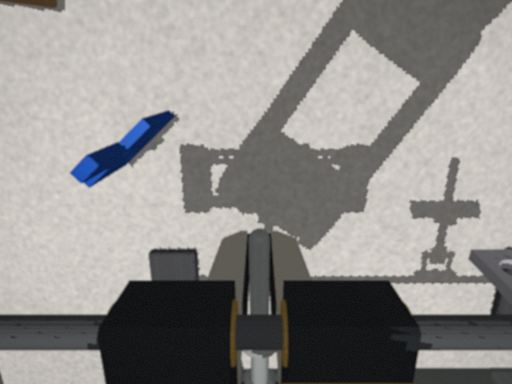

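Run:
```python
from h import *
from bench import robot
np.set_printoptions(precision=2,suppress=True)
for th in np.linspace(1.45,0.07,13)[1:]:
    r=robot.move_linear(grip(U,th),speed=80,f_stop=15)
    f=M(robot.current_contact_force())
    print(round(th,2),r,f,M(robot.current_tcp_pos()),round(robot.current_gripper_width(),4),round(robot.current_t(),2))
    if r or np.linalg.norm(f)>15: break
else:
    p=grip(U,-0.03)
    print(robot.move_linear(p,speed=20,f_stop=6),*mfa(robot))
snap(robot,"wrist","w19");snap(robot,"side","s19");print(robot.current_t())
a=cv2.imread("pics/s19.png")[100:250,180:330]
cv2.imwrite("pics/c19.png",np.hstack([cv2.resize(a,(384,384),interpolation=cv2.INTER_CUBIC),cv2.imread("pics/w19.png")[:,100:]]))
```

```text
1.34 False [-0.86  2.44  1.71] [ 506.36 -201.5   173.76] 0.1032 38.92
1.22 False [-2.03  2.97  1.4 ] [ 509.37 -201.51  183.66] 0.1053 39.21
1.1 False [-2.    3.15  1.93] [ 513.63 -201.51  193.21] 0.1046 39.49
0.99 False [-1.55  3.1   1.56] [ 519.05 -201.51  202.24] 0.1033 39.77
0.88 False [-1.91  4.62  1.85] [ 525.3  -201.49  210.44] 0.1069 40.06
0.76 False [-1.28  3.35  1.27] [ 532.5  -201.49  217.98] 0.1002 40.34
0.64 False [-0.43  5.51  1.33] [ 540.54 -201.44  224.7 ] 0.1072 40.62
0.53 False [-0.66  5.43  0.31] [ 549.34 -201.39  230.45] 0.1011 40.91
0.42 False [0.29 4.88 0.36] [ 558.7  -201.36  235.16] 0.1008 41.19
0.3 False [ 0.1   4.73 -0.19] [ 568.46 -201.36  238.77] 0.104 41.48
0.19 False [-1.2   5.39 -0.21] [ 578.55 -201.33  241.29] 0.1048 41.76
0.07 False [-0.57  5.49  1.14] [ 588.96 -201.29  242.74] 0.1019 42.04
False [-1.04  5.68  1.71] [ 597.39 -201.28  243.  ]
42.8417
```

View pics/c19.png

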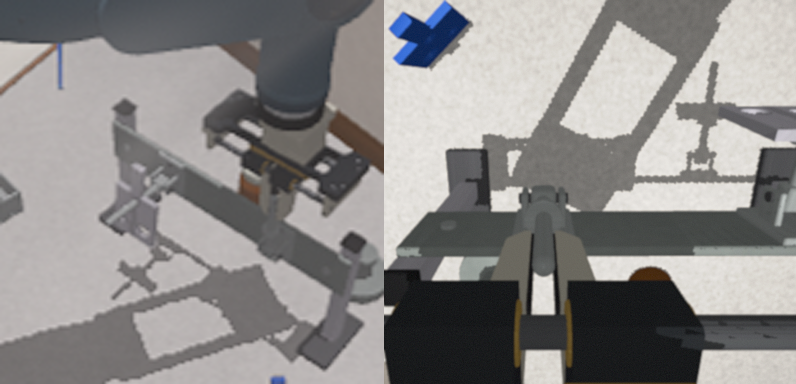

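Run:
```python
from h import *
from bench import robot
np.set_printoptions(precision=2,suppress=True)
my=U["my"]+0.7
robot.move_gripper(0.35)
q=M(robot.current_tcp_pos()); robot.move_linear(W(q[0],q[1],308),speed=150)
snap(robot,"wrist","w20")
robot.move_linear(W(552,my,300),speed=150); robot.move_gripper(0.0)
robot.move_linear(W(552,my,250),speed=120); robot.sleep(0.1)
print(*mfa(robot))
print(robot.move_linear(W(594,my,250),speed=20,f_stop=7),*mfa(robot),robot.current_t())
```

```text
[ 0.1  -0.47  0.07] [ 552.56 -201.32  251.2 ]
True [-1.17 -0.49  0.83] [ 580.17 -200.93  249.26] 47.475
```

Run:
```python
from h import *
from bench import robot
np.set_printoptions(precision=2,suppress=True)
my=U["my"]+0.7
for mx in np.arange(580.5,588,0.8):
    r=robot.move_linear(W(mx,my,250),speed=20,f_stop=10); f,q=mfa(robot,5); print(mx,r,f,q)
    if f[0]<-6: break
q=M(robot.current_tcp_pos())
robot.move_linear(W(q[0]-25,my,250),speed=100)
robot.move_linear(W(560,my,310),speed=200); robot.move_gripper(0.5)
robot.move_linear(W(625,-150,370),speed=250); robot.sleep(0.1)
snap(robot,"wrist","w21");snap(robot,"side","s21");snap(robot,"scene","sc21");print(robot.current_t())
a=cv2.imread("pics/s21.png")[100:250,180:330]
cv2.imwrite("pics/c21.png",np.hstack([cv2.resize(a,(384,384),interpolation=cv2.INTER_CUBIC),cv2.imread("pics/w21.png")[:,100:]]))
```

```text
580.5 False [-1.59 -0.39 -0.55] [ 580.2  -200.94  249.64]
581.3 False [-4.92 -0.36 -0.44] [ 580.41 -200.94  249.64]
582.0999999999999 False [-7.42 -0.35  0.34] [ 580.53 -200.92  249.63]
51.0417
```

View pics/c21.png

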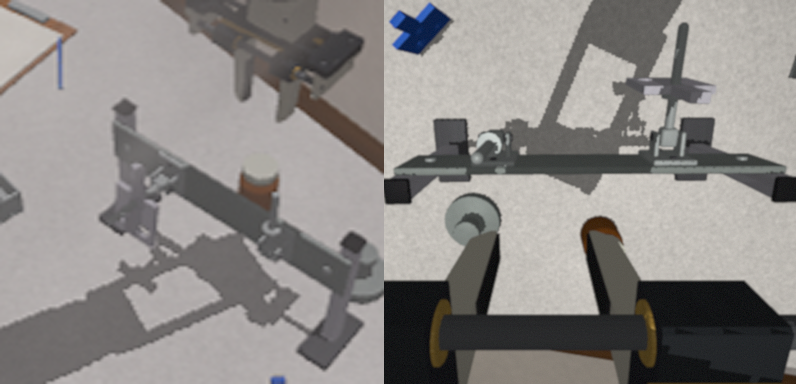

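Run:
```python
from h import *
from bench import robot
robot.move_linear(W(625,-80,370),speed=250); robot.sleep(0.2)
snap(robot,"wrist","w22");print(robot.current_t())
def crop(n,x,y,w,h,f): 
    a=cv2.imread(f"pics/{n}.png")[y:y+h,x:x+w]; return cv2.resize(a,None,fx=f,fy=f,interpolation=cv2.INTER_CUBIC)
cv2.imwrite("pics/c22.png",cv2.imread("pics/w22.png"))
cv2.imwrite("pics/d21.png",np.hstack([crop("w21",170,110,60,70,5),crop("w21",340,10,90,120,4)[:350]]))
```

```text
51.725
```

View pics/c22.png

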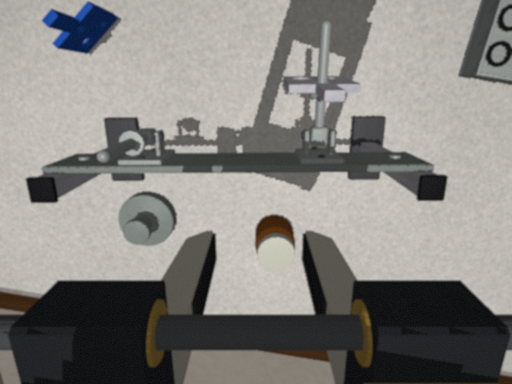

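View pics/d21.png

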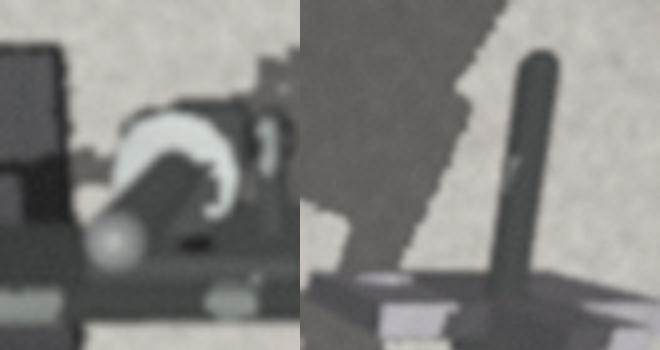

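Run:
```python
from h import *
def crop(n,x,y,w,h,f): 
    a=cv2.imread(f"pics/{n}.png")[y:y+h,x:x+w]; return cv2.resize(a,None,fx=f,fy=f,interpolation=cv2.INTER_CUBIC)
cv2.imwrite("pics/d22.png",np.hstack([crop("w22",85,110,80,70,5)[:350],crop("w22",280,10,90,90,4)[:350,:]]))
cv2.imwrite("pics/d21b.png",crop("w21",340,10,90,110,5))
```

```text
(no output)
```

View pics/d22.png

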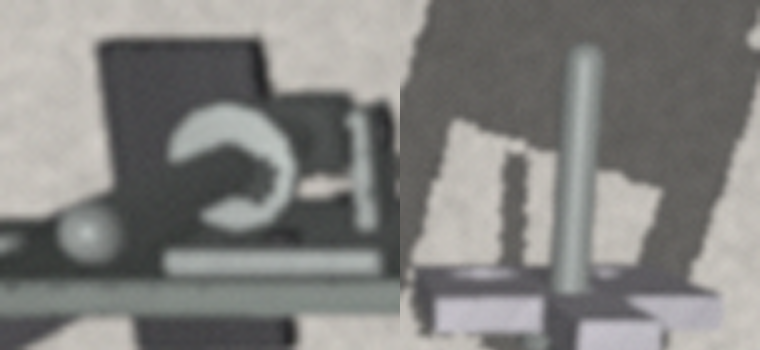

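View pics/d21b.png

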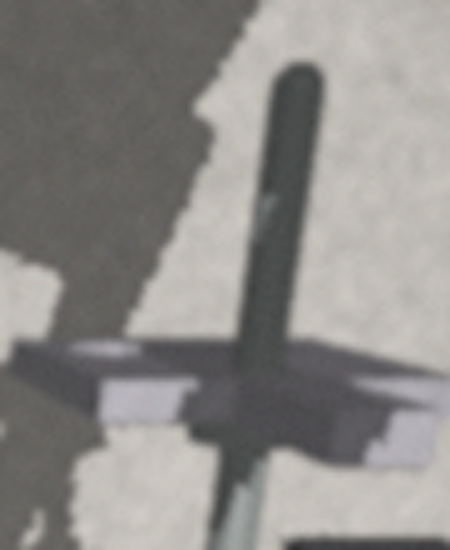

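Run:
```python
from h import *
np.set_printoptions(precision=1,suppress=True)
a,b=load("w21"),load("w22")
P={}
for n,p,q in [("utip105",(193,158),(103,156.6)),("ucol46",(205,144.4),(131.4,143.4)),("tabtop",(417.2,97.2),(334.75,96)),("stip105",(340+297/5,10+87/5),(280+185/4,10+65/4))]:
    P[n],r=tri([a,b],[p,q]); P[n]=M(P[n]); print(n,P[n],np.round(r,2))
d=P["utip105"]-P["ucol46"]; print("theta",-d[0]/np.linalg.norm(d), (594-P["utip105"][0])/105)
```

```text
utip105 [ 594.8 -202.2  278.9] [0.1 0.1]
ucol46 [ 594.7 -202.1  218. ] [0.3 0.3]
tabtop [551.3 -18.1 239.1] [0.2 0.2]
stip105 [489.2 -17.9 182. ] [0.2 0.2]
theta -0.0018661562321425598 -0.007418465735572898
```

Run:
```python
from bench import robot
print(robot.current_t(), robot.current_contact_force())
print(robot.hand_in())
```

```text
51.725 [0.40496931 0.39981797 0.65778684]
the job is handed in; nothing more can be done
None
```

I moved the gauge to the spare hook, folded the emptied hook flat, and handed in at 51.7 s. No verdict is reported, so the result rests on my own checks.

**What I did**
- **Spare hook:** I swung it down with a light pinch. The pinch alone did not clearly reach the stop, so I pressed the peg down from above until about 7 N registered.
- **Gauge:** I took the aluminium one (not the blue lookalike on the bench) by its tab, slid it off the used hook and then onto the spare hook, with no noticeable resistance. I pressed it against the collar at about 5 N for over half a second and let go.
- **Used hook:** I folded it with a light pinch, then pushed from the front with shut fingers to about 7 N. The peg gave only about 0.1 mm more for the last 2.5 N, so it was at its stop.

**Last checks**
- **Used hook:** the wrist images put its angle at about 0 rad.
- **Gauge:** the top of its tab is where it should be with the hole about 5 mm out from the collar. This assumes the gauge leans with the peg.
- **Robot:** it was clear of everything, with no contact force beyond noise.

**Not confirmed or disagreeing**
- The last camera fix put the spare hook's tip about 2 to 3 mm lower than earlier ones. I took this as measurement error, because the hook cannot pass its stop.
- While pressing the gauge home there was also about 4 N of upward reaction. The total on the gauge was about 6 to 7 N, well under the 15 N limit.
- One lateral probe of the gauge on the used hook was cut short by force noise, so I aligned the gauge with the spare peg from the camera views instead.

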